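# Dig the spanner out of the offcut bin

### The job

The spanner is buried in the grey bin under two pine slats. Stack both slats squarely on top of the pile of slats on the red base (you must feel how high the pile is; set the slats down, do not drop them), then lift the spanner out and lay it flat on its white outline on the blue board without dropping it. Leave the glue bottle, mallet and try square alone.

Things in the scene. Friction and masses are not known exactly. Their poses are not given: they have to be found in the camera images.
- bin: Fixed open grey plastic bin, 270 x 270 mm outside, walls 5 mm thick and 55 mm high, floor 5 mm thick. Origin at the centre of its underside, on the bench; x and y along its sides, z up. It also holds two small loose wooden offcuts (up to 38 mm long, 28 mm high) in two opposite corners, which do not matter.
- spanner: Loose steel double open-ended spanner lying on the bin floor, 178 mm long along its x axis, 0.2 to 0.4 kg. Shank 22 mm wide and 10 mm thick (2 to 12 mm above the underside); at both ends, from 51 mm off the middle outwards, heads 40 mm wide and 14 mm thick. Both ends are alike. Origin at the centre of its underside, z up.
- slat_under: Loose pine slat, 150 mm long (its x axis) x 45 mm wide (y) x 20 mm thick (z), 0.05 to 0.11 kg. It lies flat on the spanner's heads, roughly along the spanner, and hides it. Origin at the centre of its underside.
- slat_top: Loose pine slat of the same size, 150 mm (x) x 45 mm (y) x 20 mm (z), 0.05 to 0.11 kg. It lies flat across slat_under, roughly at right angles. Origin at the centre of its underside.
- rack: Fixed red base plate, 190 mm (its x axis) x 75 mm x 8 mm, on the bench, carrying a firm, immovable pile of pine slats, 150 mm long along the base's x axis and 45 mm wide, centred on the base. The top of the pile stands somewhere between 30 and 68 mm above the bench: its height is not reported and must be felt or seen. Origin at the centre of the base's underside; z up.
- mat: Fixed blue board on the bench, 240 mm (its x axis) x 100 mm x 4 mm, with a white flat outline of the spanner painted at its centre along its x axis. Origin at the centre of its underside.
- glue: Bystander: loose upright white glue bottle with an orange cap, 60 mm across and 160 mm high, beyond the work. Origin at the centre of its underside.
- mallet: Bystander: loose wooden mallet lying down, about 250 mm long, head 60 x 120 x 60 mm at the +x end of its x axis. Origin under its handle.
- try_square: Bystander: loose try square lying flat, dark wooden stock 110 mm along its y axis, 18 mm high, steel blade 150 mm along its x axis. Origin under the stock.
Mind the look-alikes: they are no part of the job. What is shaped like the slat_top but pink or purple is not meant.

How it is judged:
By the outcome, as a careful person would: the job done as asked, in the order asked, and still so for the second after the job is handed in, with the robot touching nothing.
It also fails if it takes over 70 s, if anything falls off the work surface, if the arm or the gripper's body presses on something with over 40 N, if the wrist force passes 120 N, or if a joint passes its speed limit or range.

### The arm

A 6-joint arm with a two-finger parallel gripper is mounted at the origin on the work surface. World frame = base frame: x ahead of the robot, y to its left, z up, the work surface at z = 0. Lengths are in mm, angles in rad, forces in N, time in s.
With the tool pointing down it reaches from about 350 to 975 mm from the base axis. Payload 7.1 kg.
Tool frame: the origin (TCP) lies at the very end of the fingers, on their centre line; the grasp point (between the pads) lies tcp_to_grasp behind it (tcp_to_grasp is the distance from the TCP to the grasp point, in mm); z points along the fingers, x is the direction in which the jaws open and shut, and the axes are right-handed (so a half turn about z gives the same grasp; the last joint's range is limited). The gripper opens to 88 mm and grips with 3 to 60 N. Pads are 20 mm wide; open, the fingers measure 115 mm over their backs; the gripper's body (75 mm by 178 mm) begins 61 mm behind the grasp point.
Start: joints at [1.203, 0.423, 1.63, -0, 1.089, -0.019], TCP at [213.574, 587.359, 190.075] pointing down, gripper open.
Joint ranges: [-3, 3], [-0.9, 2.11], [0.09, 2.58], [-1.31, 4.45], [0.11, 2.69], [-2.54, 2.54]. Speed limits (rad/s): [2.39, 2.39, 3.01, 3.14, 3.14, 3.14].

### API

Orientations are given as a rotation vector (axis times angle).
In Python, from workcell import get_obs, get_image, close_job, recognise, mark_of, tcp_to_grasp gives the robot as it stands. The module is installed in compiled form; this text tells all that it offers.
- The arm moves only by the tool move_arm, never from a script. Its argument "motion" is a list of rows, each a list of 7 numbers: the shift along the world's x, y, z in mm, then the turn, a rotation vector about the world's x, y, z in rad, then the finger opening in mm, from 0 to 87.8. A call has 1 to 5 rows; each row is the pose to reach, as a shift and turn from the pose commanded when the call began; what a row does not reach only later rows make up. A row lasts 1/12 s, in which the tool goes at most 41.7 mm and 7.16 degrees, less where a joint would pass 70% of its speed; a pose out of reach is approached as far as the arm can. A call with a gripper value outside its range is refused whole. The fingers move at their own pace and stop on an object; the grip force is fixed at half the most. Time passes only in rows, so rows that repeat a pose let the fingers close. It gives the time, the measured TCP pose, the force and the opening at its end, in the units of the state.
- get_obs(): the state, without advancing time (a new reading comes with each control period).
- get_image(name): name is "scene" or "side" or "wrist"; returns a dict with "color" (400x640x3 uint8, red, green, blue), "mtx" (3x3 intrinsics, pixels), "camera_from_world" (4x4, takes a point from world to camera coordinates). Camera axes: x right, y up, looking along -z (the intrinsics and any distortion apply to the point x, -y, -z); pixel columns grow to the right and rows downward; lengths in mm; the calibration is good to about 2 mm. A picture is of the moment at which its call begins. There is no depth.
- close_job(): hands the job in, once; it reports no verdict.
Trained networks look in a picture, given as the dict that the camera call returned (one of the last four; its "shot" number tells which), for a name from the list of things; names that differ only in an ending like _2 or _b are one class to them, and where a whole thing is asked for, a point or a joint stands for the part that bears it (a point fixed in the world has none). Each returns a list of dicts, best first, with "p" (0 to 1); they miss things now and then, are a little off and sometimes report something else, mostly with a low value. They report only what shows in the picture. A call takes as long as a camera call. They do not tell look-alikes from the thing itself.
- recognise(picture, label): "bbox" ([centre column, centre row, width, height] in pixels, round what is visible of it).
- mark_of(picture, label): "location" ([row, column] in pixels: a listed point, or the origin of a listed thing).
The state is a dict: "t": time; "qpos": joint angles; "qvel": joint speeds; "joint_torque": joint torques, N m; "ee_pos": TCP position; "orientation": TCP orientation; "ft_force": force on the tool from outside, world axes, zero at the start; "moment": the same for the moment, N m; "width": finger opening in mm.
Only numpy, scipy, OpenCV 4.12 (cv2) and the standard library are available. Lean on these libraries where they do the work, as an engineer would, in place of code of your own. Each camera call takes 0.05 s, during which the arm holds its last target. There are 200 camera calls.

## Working session

There is one attempt and no reset: what is moved stays moved. The work goes in short steps, Python scripts to look and compute and a tool call to move; the robot and the scene stay as the last step left them, time stands still between calls to the robot, and variables do not carry over. Pictures are saved under pics/ and viewed, about 8 in all and at most 12, crops included, and the job is handed in when it is done.

Besides the shell and the picture viewer there is one more tool, called after ">>>" by a JSON object that holds its "fn" and its "kwargs". move_arm: Moves the arm, as the interface text tells. Its arguments: {"type":"object","properties":{"motion":{"type":"array"}},"required":["motion"]}

```bash
mkdir -p pics
cat > h.py <<'E'
import numpy as np, cv2
from workcell import *
def save(im,n): cv2.imwrite(f'pics/{n}.png',cv2.cvtColor(im['color'],cv2.COLOR_RGB2BGR))
def ray(im,u,v,z):
    T=np.array(im['camera_from_world']);K=np.array(im['mtx'])
    R=T[:3,:3];c=-R.T@T[:3,3]
    d=np.linalg.inv(K)@[u,v,1];d=R.T@(d*[1,-1,-1])
    return c+d*(z-c[2])/d[2]
def proj(im,P):
    T=np.array(im['camera_from_world']);K=np.array(im['mtx'])
    p=(T[:3,:3]@np.atleast_2d(P).T).T+T[:3,3];p=p*[1,-1,-1]
    q=(K@p.T).T;return q[:,:2]/q[:,2:]
E
python3 - <<'E'
from h import *
print(tcp_to_grasp);o=get_obs();print({k:np.round(v,3) for k,v in o.items()})
a=get_image('scene');b=get_image('side')
save(a,'a');save(b,'b')
for n,im in(('scene',a),('side',b)):
    T=np.array(im['camera_from_world']);print(n,[k for k in im],np.round(-T[:3,:3].T@T[:3,3]))
    for l in ['bin','slat_top','slat_under','rack','mat','spanner']:
        print(l,[(np.round(m['location']),round(m['p'],2),ray(im,m['location'][1],m['location'][0],0).round()) for m in mark_of(im,l)[:3]])
E
```

```text
18.700000000000003
{'t': np.float64(0.0), 'qpos': array([ 1.203,  0.424,  1.631,  0.   ,  1.089, -0.019]), 'qvel': array([-0.001,  0.001,  0.002, -0.   ,  0.002, -0.   ]), 'joint_torque': array([-2.0000e-03, -5.4464e+01, -2.7365e+01,  6.4000e-02,  2.3000e-02,
       -0.0000e+00]), 'ee_pos': array([213.368, 586.807, 189.32 ]), 'orientation': array([ 2.573e+00,  1.802e+00, -2.000e-03]), 'ft_force': array([ 0.552, -0.068, -0.285]), 'moment': array([ 0.043,  0.018, -0.021]), 'width': np.float64(87.989)}
scene ['color', 'mtx', 'camera_from_world', 'shot'] [960. 451. 879.]
bin [(array([203., 317.]), 0.86, array([517.,  -3.,   0.]))]
slat_top [(array([112., 299.]), 0.8, array([ 310., -293.,    0.])), (array([202., 462.]), 0.79, array([246., 258.,   0.])), (array([199., 313.]), 0.77, array([513., -21.,   0.]))]
slat_under [(array([200., 314.]), 0.83, array([515., -17.,   0.]))]
rack [(array([142., 233.]), 0.59, array([ 537., -331.,    0.]))]
mat [(array([278., 430.]), 0.74, array([482., 329.,   0.]))]
spanner []
side ['color', 'mtx', 'camera_from_world', 'shot'] [ 454. 1036.  699.]
bin [(array([221., 314.]), 0.84, array([523.,   7.,   0.]))]
slat_top [(array([208., 314.]), 0.84, array([528., -58.,   0.])), (array([288., 438.]), 0.68, array([237., 260.,   0.])), (array([170., 385.]), 0.64, array([ 312., -290.,    0.]))]
slat_under [(array([210., 315.]), 0.69, array([524., -48.,   0.]))]
rack [(array([162., 318.]), 0.89, array([ 532., -341.,    0.]))]
mat [(array([310., 324.]), 0.83, array([484., 337.,   0.]))]
spanner []
```

View pics/a.png

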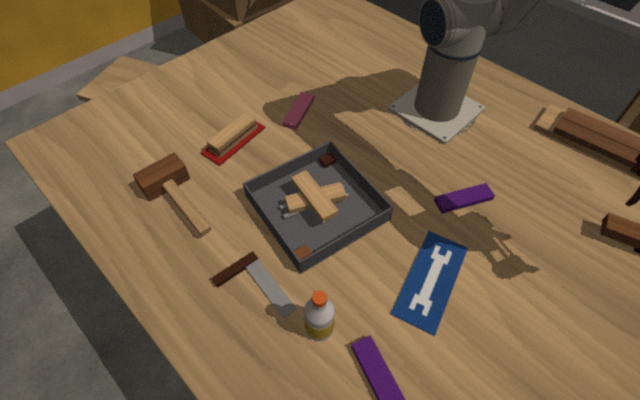

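View pics/b.png

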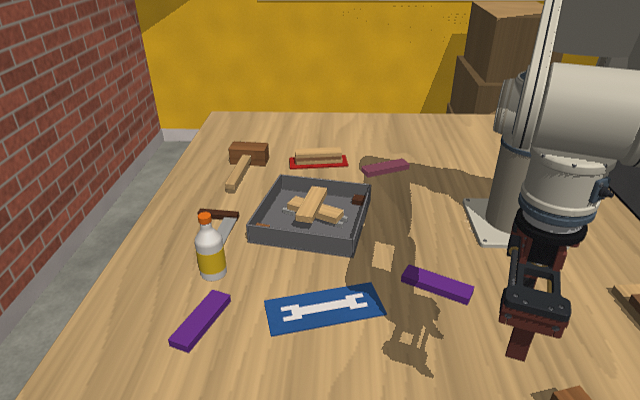

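>>> {"fn": "move_arm", "kwargs": {"motion": [[30,-120,80,0,0,-0.5,87],[60,-130,100,0,0,-0.5,87],[60,-140,110,0,0,-0.6,87],[80,-170,110,0,0,-0.6,87],[100,-200,110,0,0,-0.6,87]]}}

```text
t: 1.12
ee_pos: [291.7, 424.7, 291.3]
orientation: [-2.991, -0.953, -0.004]
ft_force: [1.2, 2.3, 0.3]
width: 87.0
```

>>> {"fn": "move_arm", "kwargs": {"motion": [[100,-180,0,0,0,-0.6,87],[100,-180,0,0,0,-0.6,87],[100,-180,0,0,0,-0.6,87],[100,-180,0,0,0,-0.6,87],[100,-180,0,0,0,-0.6,87]]}}

```text
t: 1.53
ee_pos: [391.7, 243.1, 289.3]
orientation: [-3.141, -0.025, -0.001]
ft_force: [1.5, 1.0, -0.6]
width: 87.0
```

>>> {"fn": "move_arm", "kwargs": {"motion": [[100,-180,0,0,0,0,87],[100,-180,0,0,0,0,87],[100,-180,0,0,0,0,87],[100,-180,0,0,0,0,87],[100,-180,0,0,0,0,87]]}}

```text
t: 1.95
ee_pos: [491.8, 62.9, 289.3]
orientation: [-3.141, -0.034, -0.001]
ft_force: [0.2, 0.2, 0.1]
width: 86.9
```

Run:
```python
from h import *
o=get_obs();print({k:np.round(o[k],3) for k in('t','qpos','ee_pos','orientation','ft_force')})
a=get_image('wrist');save(a,'c')
T=np.array(a['camera_from_world']);print(np.round(-T[:3,:3].T@T[:3,3]),np.round(T[:3,:3],2))
for l,z in [('bin',0),('slat_top',39),('slat_under',19)]:
        print(l,[(np.round(m['location']),round(m['p'],2),ray(a,m['location'][1],m['location'][0],z).round()) for m in mark_of(a,l)[:3]])
```

```text
{'t': np.float64(1.95), 'qpos': array([ 0.103,  0.119,  1.804, -0.   ,  1.218,  0.082]), 'ee_pos': array([491.819,  62.904, 289.298]), 'orientation': array([-3.141e+00, -3.400e-02, -1.000e-03]), 'ft_force': array([0.168, 0.235, 0.067])}
[489. 128. 482.] [[ 1.    0.02  0.  ]
 [-0.02  0.97 -0.24]
 [-0.01  0.24  0.97]]
bin []
slat_top [(array([389., 202.]), 0.91, array([ 329., -256.,   39.])), (array([226., 344.]), 0.61, array([527.,  -4.,  39.]))]
slat_under [(array([220., 340.]), 0.82, array([523.,  -1.,  19.]))]
```

View pics/c.png

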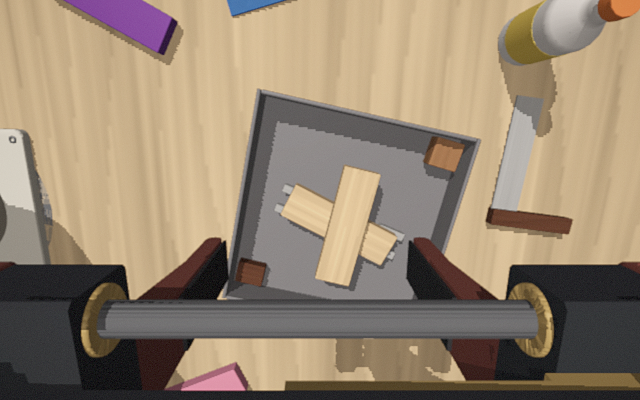

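Run:
```python
from h import *
a=get_image('wrist')
def show(n,pts,z):
    P=np.array([ray(a,u,v,z)[:2] for u,v in pts]);print(n,P.round(1).tolist(),'c',P.mean(0).round(1),'len',[round(float(np.linalg.norm(P[i]-P[i-1])),1) for i in range(len(P))],'ang',[round(float(np.degrees(np.arctan2(*(P[i]-P[i-1])[::-1]))),1) for i in range(len(P))])
show('top',[(346,166),(381,173),(350,286),(316,277)],59)
show('under',[(296,184),(397,238),(379,265),(281,212)],39)
show('binrim',[(260,91),(480,140)],55)
show('spanL',[(285,185),(276,209)],19)
show('spanR',[(404,236),(391,260)],19)
hsv=cv2.cvtColor(a['color'],cv2.COLOR_RGB2HSV)
m=cv2.inRange(hsv,(10,60,110),(30,255,255))
m[:,:250]=0;m[:, 420:]=0;m[:155]=0;m[292:]=0
ys,xs=np.where(m);print(xs.min(),xs.max(),ys.min(),ys.max(),m.sum()/255)
print(ray(a,(281+397)/2,0,0)[:0])
```

```text
top [[524.2, 77.8], [566.2, 70.3], [535.3, -76.7], [491.3, -65.0]] c [529.2   1.6] len [146.6, 42.7, 150.2, 45.6] ang [77.0, -10.2, -101.9, 165.1]
under [[463.9, 51.5], [596.0, -17.2], [574.8, -55.4], [444.9, 14.9]] c [519.9  -1.5] len [41.3, 148.9, 43.6, 147.7] ang [62.6, -27.5, -119.0, 151.6]
binrim [[423.3, 160.8], [680.8, 110.9]] c [552.1 135.9] len [262.3, 262.3] ang [169.0, -11.0]
spanL [[448.4, 46.4], [436.3, 13.7]] c [442.3  30.1] len [34.9, 34.9] ang [69.7, -110.3]
spanR [[610.1, -20.8], [594.8, -56.0]] c [602.5 -38.4] len [38.4, 38.4] ang [66.5, -113.5]
250 397 166 287 7173.0
[]
```

>>> {"fn": "move_arm", "kwargs": {"motion": [[37,-61,-140,0,0,-0.24,87],[37,-61,-140,0,0,-0.24,87],[37,-61,-140,0,0,-0.24,87],[37,-61,-140,0,0,-0.24,87],[37,-61,-180,0,0,-0.24,87]]}}

```text
t: 2.62
ee_pos: [530.4, 4.3, 109.1]
orientation: [-3.123, 0.34, -0.007]
ft_force: [0.4, 0.3, -0.2]
width: 87.3
```

>>> {"fn": "move_arm", "kwargs": {"motion": [[0,0,-30,0,0,0,87],[0,0,-50,0,0,0,87],[0,0,-60,0,0,0,87],[0,0,-66,0,0,0,87],[0,0,-66,0,0,0,87]]}}

```text
t: 3.03
ee_pos: [527.7, 5.2, 42.6]
orientation: [3.123, -0.339, -0.002]
ft_force: [-0.4, -1.2, 0.1]
width: 87.2
```

Run:
```python
from h import *
o=get_obs();print({k:np.round(o[k],3) for k in('t','qpos','ee_pos','orientation','ft_force')})
a=get_image('wrist');b=get_image('side')
cv2.imwrite('pics/d.png',np.vstack([a['color'][:,:,::-1],b['color'][130:280,150:470,::-1].repeat(2,0).repeat(2,1)])[::1][:600])
```

```text
{'t': np.float64(3.033), 'qpos': array([-0.013,  0.507,  1.931,  0.   ,  0.705,  0.204]), 'ee_pos': array([527.715,   5.202,  42.591]), 'orientation': array([ 3.123e+00, -3.390e-01, -2.000e-03]), 'ft_force': array([-0.435, -1.162,  0.143])}
```

View pics/d.png

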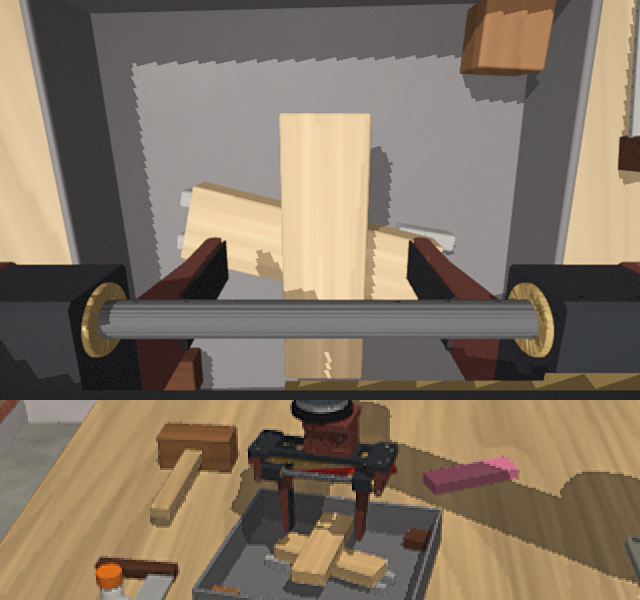

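>>> {"fn": "move_arm", "kwargs": {"motion": [[1,-3,0,0,0,0,87],[1,-3,0,0,0,0,87],[1,-3,0,0,0,0,40],[1,-3,0,0,0,0,40],[1,-3,0,0,0,0,40]]}}

```text
t: 3.55
ee_pos: [529.3, 1.0, 43.3]
orientation: [-3.123, 0.342, -0.001]
ft_force: [-0.2, 0.2, 0.5]
width: 70.4
```

>>> {"fn": "move_arm", "kwargs": {"motion": [[0,0,0,0,0,0,40],[0,0,0,0,0,0,40],[0,0,0,0,0,0,40],[0,0,0,0,0,0,40],[0,0,0,0,0,0,40]]}}

```text
t: 3.97
ee_pos: [529.1, 1.1, 42.9]
orientation: [3.123, -0.342, -0.0]
ft_force: [0.9, 0.3, 0.5]
width: 40.5
```

>>> {"fn": "move_arm", "kwargs": {"motion": [[0,0,0,0,0,0,30],[0,0,0,0,0,0,30]]}}

```text
t: 4.13
ee_pos: [529.1, 1.1, 42.9]
orientation: [3.123, -0.342, -0.0]
ft_force: [-0.3, 0.0, 0.2]
width: 31.5
```

Run:
```python
from h import *
o=get_obs();print({k:np.round(o[k],3) for k in('t','width','ee_pos','orientation','ft_force')})
a=get_image('wrist');b=get_image('side')
cv2.imwrite('pics/e.png',np.vstack([a['color'][:,:,::-1],b['color'][150:250,240:400,::-1].repeat(4,0).repeat(4,1)])[::1][200:])
```

```text
{'t': np.float64(4.133), 'width': np.float64(31.514), 'ee_pos': array([529.068,   1.145,  42.904]), 'orientation': array([ 3.123, -0.342, -0.   ]), 'ft_force': array([-0.268,  0.038,  0.181])}
```

View pics/e.png

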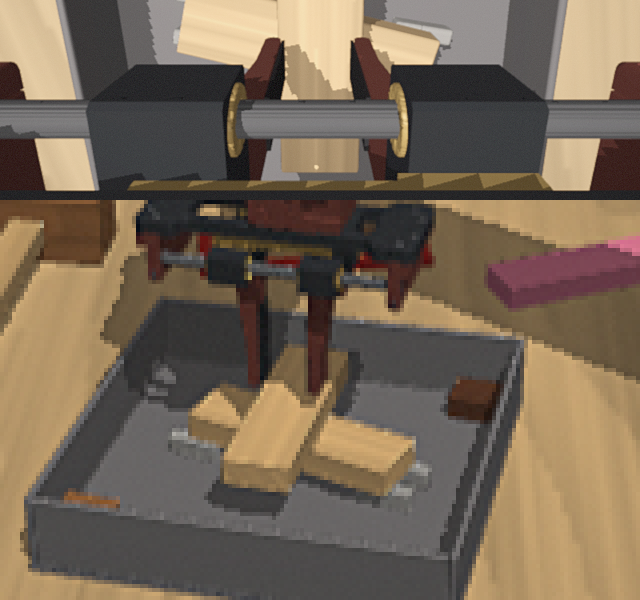

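Run:
```python
from h import *
b=get_image('side');a=get_image('wrist')
o=get_obs();p=np.array(o['ee_pos']);print(o['width'])
d=np.array([np.cos(-.218),np.sin(-.218),0])
for z in (43,60,80): 
    q=p*[1,1,0]+[0,0,z]; uv=proj(b,[q-d*20,q+d*20,q]);print(z,uv.round(1).tolist(),'crop',((uv-[240,150])*4+[0,200]).round().tolist(), proj(a,[q-d*16,q+d*16]).round().tolist())
```

```text
30.058700523945763
43 [[319.1, 206.9], [304.6, 204.9], [311.8, 205.9]] crop [[317.0, 428.0], [258.0, 420.0], [287.0, 424.0]] [[291.0, 238.0], [347.0, 238.0]]
60 [[319.1, 201.4], [304.5, 199.4], [311.7, 200.4]] crop [[316.0, 406.0], [258.0, 398.0], [287.0, 402.0]] [[288.0, 249.0], [350.0, 249.0]]
80 [[319.0, 194.9], [304.3, 192.9], [311.6, 193.9]] crop [[316.0, 380.0], [257.0, 372.0], [286.0, 376.0]] [[285.0, 263.0], [353.0, 263.0]]
```

>>> {"fn": "move_arm", "kwargs": {"motion": [[0,0,-2,0,0,0,30],[0,0,-4,0,0,0,30],[0,0,-6,0,0,0,30],[0,0,-8,0,0,0,30]]}}

```text
t: 4.67
ee_pos: [529.0, 1.1, 34.6]
orientation: [3.123, -0.342, -0.0]
ft_force: [0.0, 1.0, -0.4]
width: 30.0
```

Run:
```python
from h import *
o=get_obs();print({k:np.round(o[k],3) for k in('t','width','ee_pos','ft_force')})
a=get_image('wrist');b=get_image('side')
A=cv2.resize(a['color'][140:340,220:420],None,fx=3,fy=3,interpolation=2);B=cv2.resize(b['color'][160:235,290:340],None,fx=8,fy=8,interpolation=2)
cv2.imwrite('pics/f.png',np.hstack([A[:,::1],np.pad(B[:600],((0,600-B[:600].shape[0]),(0,0),(0,0)))])[:,:,::-1])
```

```text
{'t': np.float64(4.667), 'width': np.float64(29.956), 'ee_pos': array([528.971,   1.129,  34.644]), 'ft_force': array([ 0.032,  0.98 , -0.383])}
```

View pics/f.png

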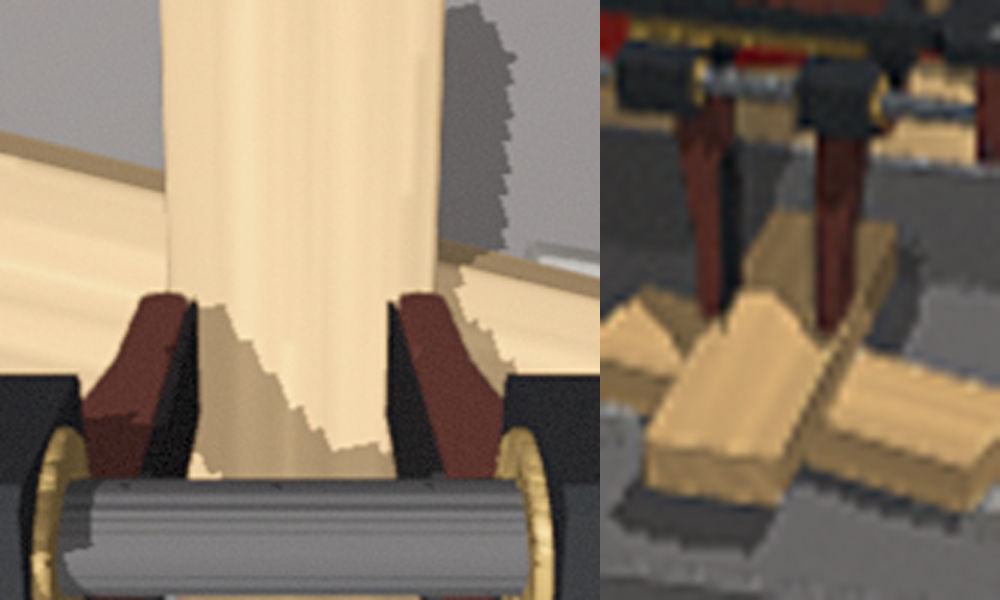

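>>> {"fn": "move_arm", "kwargs": {"motion": [[0,0,-1,0,0,0,30],[0,0,-2,0,0,0,30],[0,0,-3,0,0,0,30],[0,0,-4,0,0,0,30]]}}

```text
t: 5.1
ee_pos: [529.1, 1.1, 30.9]
orientation: [-3.123, 0.342, -0.0]
ft_force: [0.7, 1.2, -0.2]
width: 30.1
```

>>> {"fn": "move_arm", "kwargs": {"motion": [[0,0,-1,0,0,0,30],[0,0,-2,0,0,0,30],[0,0,-3,0,0,0,30]]}}

```text
t: 5.35
ee_pos: [529.1, 1.1, 27.9]
orientation: [-3.123, 0.342, -0.0]
ft_force: [-0.1, 0.2, -0.0]
width: 30.1
```

>>> {"fn": "move_arm", "kwargs": {"motion": [[0,0,-1,0,0,0,30],[0,0,-2,0,0,0,30]]}}

```text
t: 5.52
ee_pos: [529.2, 1.2, 26.6]
orientation: [-3.123, 0.342, 0.0]
ft_force: [-5.1, 2.1, 23.2]
width: 29.8
```

>>> {"fn": "move_arm", "kwargs": {"motion": [[0,0,5,0,0,0,80],[0,0,5,0,0,0,80],[0,0,5,0,0,0,80],[0,0,5,0,0,0,80],[0,0,5,0,0,0,80]]}}

```text
t: 5.93
ee_pos: [528.9, 1.1, 30.8]
orientation: [3.123, -0.342, -0.0]
ft_force: [0.1, 0.2, -0.4]
width: 59.9
```

>>> {"fn": "move_arm", "kwargs": {"motion": [[0,0,0,0,0,0,80],[0,0,0,0,0,0,80],[0,0,-8,0,0,0,80],[0,0,-14,0,0,0,80],[0,0,-17,0,0,0,80]]}}

```text
t: 6.35
ee_pos: [528.4, 1.1, 12.8]
orientation: [3.123, -0.342, -0.002]
ft_force: [-0.6, -0.1, -0.8]
width: 79.9
```

>>> {"fn": "move_arm", "kwargs": {"motion": [[0,0,-1,0,0,0,80],[0,0,-2,0,0,0,80],[0,0,-3,0,0,0,80]]}}

```text
t: 6.6
ee_pos: [529.1, 1.1, 10.7]
orientation: [3.123, -0.342, -0.0]
ft_force: [0.6, 0.6, 0.6]
width: 80.0
```

>>> {"fn": "move_arm", "kwargs": {"motion": [[0,0,0,0,0,0,35],[0,0,0,0,0,0,35],[0,0,0,0,0,0,35],[0,0,0,0,0,0,35],[0,0,0,0,0,0,35]]}}

```text
t: 7.02
ee_pos: [529.2, 1.1, 11.1]
orientation: [-3.123, 0.342, -0.0]
ft_force: [0.3, 0.1, -0.0]
width: 50.3
```

>>> {"fn": "move_arm", "kwargs": {"motion": [[0,0,0,0,0,0,35],[0,0,0,0,0,0,35],[0,0,0,0,0,0,35]]}}

```text
t: 7.27
ee_pos: [529.2, 1.1, 11.1]
orientation: [-3.123, 0.342, -0.0]
ft_force: [0.2, -0.1, 0.7]
width: 44.7
```

>>> {"fn": "move_arm", "kwargs": {"motion": [[0,0,5,0,0,0,35],[0,0,20,0,0,0,35],[0,0,60,0,0,0,35],[0,0,100,0,0,0,35],[0,0,140,0,0,0,35]]}}

```text
t: 7.68
ee_pos: [528.1, 1.1, 152.2]
orientation: [3.123, -0.342, -0.003]
ft_force: [0.7, -0.3, -1.6]
width: 44.6
```

Run:
```python
import cv2,numpy as np
a=cv2.imread('pics/a.png')[105:170,195:275];b=cv2.imread('pics/b.png')[140:175,280:355]
A=cv2.resize(a,None,fx=8,fy=8,interpolation=2);B=cv2.resize(b,None,fx=8,fy=8,interpolation=2)
hsv=cv2.cvtColor(cv2.imread('pics/a.png'),cv2.COLOR_BGR2HSV)
cv2.imwrite('pics/g1.png',A);cv2.imwrite('pics/g2.png',B)
```

```text
(no output)
```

View pics/g1.png

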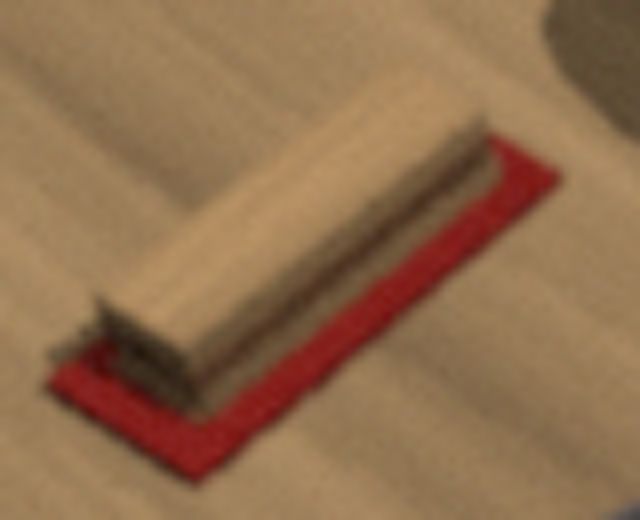

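View pics/g2.png

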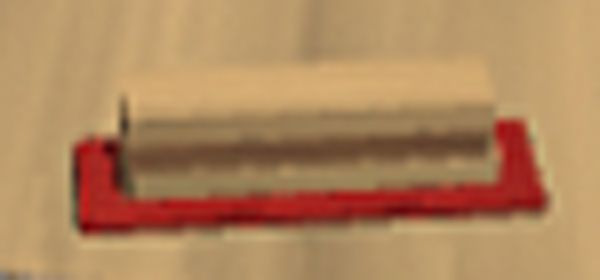

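Run:
```python
from h import *
from scipy.optimize import least_squares
a=get_image('scene');b=get_image('side')
A=lambda l:np.array(l)/8+[195,105]-.44; B=lambda l:np.array(l)/8+[280,140]-.44
# base-frame signs: +x world-ish, side left=+x ; front(+y) nearer side cam
obs=[(a,A([50,382]),1,-1,'b'),(a,A([197,476]),1,1,'b'),(a,A([562,178]),-1,1,'b'),
(a,A([95,298]),1,-1,'p'),(a,A([195,362]),1,1,'p'),(a,A([487,118]),-1,1,'p'),
(b,B([83,230]),1,1,'b'),(b,B([547,207]),-1,1,'b'),(b,B([75,145]),1,-1,'b'),(b,B([525,121]),-1,-1,'b'),
(b,B([130,122]),1,1,'p'),(b,B([495,107]),-1,1,'p'),(b,B([122,70]),1,-1,'p'),(b,B([490,60]),-1,-1,'p')]
def f(t):
    x,y,w,h=t;r=[]
    for im,uv,sx,sy,k in obs:
        l=np.array([95,37.5,8] if k=='b' else [75,22.5,h])*[sx,sy,1]
        P=[x+np.cos(w)*l[0]-np.sin(w)*l[1],y+np.sin(w)*l[0]+np.cos(w)*l[1],l[2]]
        r+=list(proj(im,P)[0]-uv)
    return np.array(r)
s=least_squares(f,[535,-335,0,50],loss='soft_l1');print(s.x.round(2),np.degrees(s.x[2]),np.round(s.fun.reshape(-1,2),1).tolist())
J=s.jac;print(np.sqrt(np.diag(np.linalg.inv(J.T@J))))
```

```text
[ 5.2960e+02 -3.3144e+02  1.4000e-01  4.4140e+01] 7.765388928919864 [[-0.3, 0.2], [0.2, 0.7], [0.9, -0.4], [0.3, -0.1], [-0.6, -0.8], [0.5, -0.4], [-0.3, -0.7], [0.3, -0.6], [-0.0, -0.4], [-0.0, -0.0], [-0.6, 0.3], [0.3, 0.1], [-0.2, 0.8], [-0.8, 0.0]]
[0.96426361 1.91273544 0.0152367  1.95394046]
```

>>> {"fn": "move_arm", "kwargs": {"motion": [[0,-40,0,0,0,-0.61,35],[0,-80,0,0,0,-0.61,35],[0,-120,0,0,0,-0.61,35],[0,-150,0,0,0,-0.61,35],[0,-166,0,0,0,-0.61,35]]}}

```text
t: 8.2
ee_pos: [528.4, -167.8, 150.4]
orientation: [2.87, -1.275, -0.001]
ft_force: [0.3, 0.5, -0.9]
width: 44.8
```

>>> {"fn": "move_arm", "kwargs": {"motion": [[0,-40,0,0,0,-0.61,35],[0,-80,0,0,0,-0.61,35],[0,-120,0,0,0,-0.61,35],[0,-150,0,0,0,-0.61,35],[0,-166,0,0,0,-0.61,35]]}}

```text
t: 8.62
ee_pos: [528.3, -334.2, 150.1]
orientation: [2.355, -2.079, -0.0]
ft_force: [0.7, -0.1, -0.1]
width: 44.6
```

>>> {"fn": "move_arm", "kwargs": {"motion": [[0,0,0,0,0,0,35],[0,0,-20,0,0,0,35],[0,0,-40,0,0,0,35],[0,0,-60,0,0,0,35],[0,0,-70,0,0,0,35]]}}

```text
t: 9.03
ee_pos: [527.3, -328.7, 78.0]
orientation: [2.367, -2.065, -0.007]
ft_force: [-0.1, 0.8, -0.7]
width: 44.7
```

Run:
```python
from h import *
o=get_obs();print({k:np.round(o[k],3) for k in('t','width','ee_pos','orientation','ft_force','qpos')});r=o['orientation'];print('yaw',np.degrees(2*np.arctan2(r[1],r[0])))
a=get_image('wrist');b=get_image('side')
B=cv2.resize(b['color'][100:190,260:380],None,fx=5,fy=5,interpolation=2)
cv2.imwrite('pics/i.png',np.vstack([a['color'][220:],B[:380,:].repeat(1,0)[:, :600] if 0 else np.pad(B[:400],((0,0),(0,40),(0,0)))])[:600,:,::-1])
```

```text
{'t': np.float64(9.033), 'width': np.float64(44.712), 'ee_pos': array([ 527.276, -328.722,   78.025]), 'orientation': array([ 2.367, -2.065, -0.007]), 'ft_force': array([-0.064,  0.844, -0.742]), 'qpos': array([-0.577,  0.56 ,  1.703,  0.   ,  0.883,  0.858])}
yaw -82.22312780856215
```

View pics/i.png

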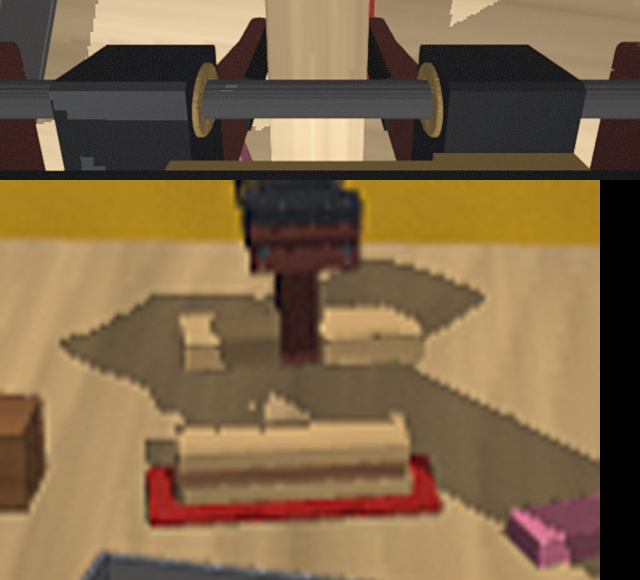

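>>> {"fn": "move_arm", "kwargs": {"motion": [[0,0,-15,0,0,0,35],[0,0,-30,0,0,0,35],[0,0,-42,0,0,0,35],[0,0,-48,0,0,0,35],[0,0,-48,0,0,0,35]]}}

```text
t: 9.55
ee_pos: [528.5, -330.2, 32.0]
orientation: [2.365, -2.068, -0.003]
ft_force: [-0.8, 1.0, -1.3]
width: 45.1
```

Run:
```python
from h import *
o=get_obs();p=np.array(o['ee_pos']);print({k:np.round(o[k],3) for k in('t','width','ee_pos','ft_force')})
for n in('scene','side'):
    im=get_image(n);c=im['color'][:,:,::-1].copy()
    w=np.radians(7.8);R=np.array([[np.cos(w),-np.sin(w)],[np.sin(w),np.cos(w)]])
    def box(x,y,z,col):
        q=np.array([[75,22.5],[75,-22.5],[-75,-22.5],[-75,22.5]])@R.T+[x,y]
        return proj(im,np.c_[q,np.full(4,z)])
    uv=proj(im,[[529.6,-331.4,60]])[0].astype(int)
    x0,y0=uv[0]-50,uv[1]-38
    k=cv2.resize(c[y0:y0+75,x0:x0+100],None,fx=6,fy=6,interpolation=2)
    for (x,y,z,col) in [(529.6,-331.4,44,(255,0,0)),(p[0],p[1],p[2]+48,(0,0,255))]:
        cv2.polylines(k,[np.int32((box(x,y,z,col)-[x0,y0]+.5)*6)],True,col,1)
    cv2.imwrite(f'pics/j_{n}.png',k)
a,b=[cv2.imread(f'pics/j_{n}.png') for n in('scene','side')]
cv2.imwrite('pics/j.png',cv2.resize(np.hstack([a,b]),(800,300)) if 0 else np.vstack([a,b])[:900])
im=cv2.imread('pics/j.png');cv2.imwrite('pics/j.png',cv2.resize(im,None,fx=.66,fy=.66))
```

```text
{'t': np.float64(9.55), 'width': np.float64(45.123), 'ee_pos': array([ 528.5  , -330.201,   32.015]), 'ft_force': array([-0.824,  0.958, -1.335])}
```

View pics/j.png

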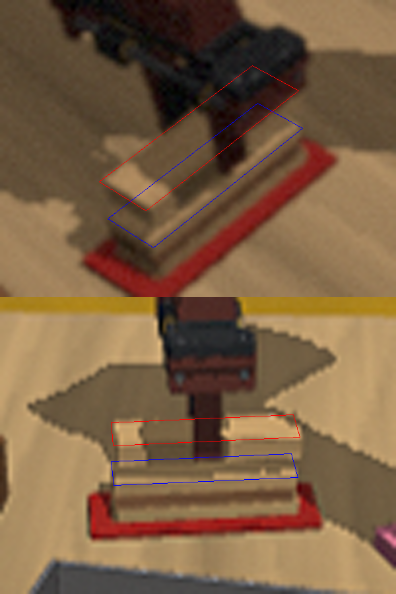

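>>> {"fn": "move_arm", "kwargs": {"motion": [[1,-1,-5,0,0,0,35],[1,-1,-9,0,0,0,35],[1,-1,-11,0,0,0,35]]}}

```text
t: 9.9
ee_pos: [530.2, -332.0, 21.8]
orientation: [-2.364, 2.069, -0.001]
ft_force: [0.5, -0.6, -0.8]
width: 44.6
```

>>> {"fn": "move_arm", "kwargs": {"motion": [[0,0,-1,0,0,0,35],[0,0,-2,0,0,0,35]]}}

```text
t: 10.07
ee_pos: [530.0, -331.8, 19.8]
orientation: [2.364, -2.069, -0.0]
ft_force: [0.5, -0.1, -1.1]
width: 45.0
```

>>> {"fn": "move_arm", "kwargs": {"motion": [[0,0,-1,0,0,0,35],[0,0,-1,0,0,0,35]]}}

```text
t: 10.23
ee_pos: [530.0, -331.8, 18.8]
orientation: [-2.364, 2.069, 0.0]
ft_force: [0.7, 0.2, -1.7]
width: 44.8
```

>>> {"fn": "move_arm", "kwargs": {"motion": [[0,0,-1,0,0,0,35],[0,0,-1,0,0,0,35]]}}

```text
t: 10.4
ee_pos: [530.0, -331.9, 17.9]
orientation: [2.364, -2.069, -0.0]
ft_force: [-0.7, 0.8, -0.5]
width: 44.4
```

>>> {"fn": "move_arm", "kwargs": {"motion": [[0,0,-1,0,0,0,35],[0,0,-1,0,0,0,35]]}}

```text
t: 10.57
ee_pos: [530.2, -332.0, 17.0]
orientation: [-2.364, 2.069, -0.001]
ft_force: [0.5, 0.0, -0.9]
width: 44.8
```

>>> {"fn": "move_arm", "kwargs": {"motion": [[0,0,-1,0,0,0,35],[0,0,-1,0,0,0,35]]}}

```text
t: 10.73
ee_pos: [530.3, -332.0, 17.0]
orientation: [-2.364, 2.069, -0.001]
ft_force: [-2.3, 1.6, 8.4]
width: 44.8
```

>>> {"fn": "move_arm", "kwargs": {"motion": [[0,0,0,0,0,0,75],[0,0,0,0,0,0,75],[0,0,0,0,0,0,75],[0,0,0,0,0,0,75],[0,0,0,0,0,0,75]]}}

```text
t: 11.15
ee_pos: [530.0, -331.8, 15.8]
orientation: [2.364, -2.069, -0.0]
ft_force: [0.3, -0.2, -0.3]
width: 73.5
```

>>> {"fn": "move_arm", "kwargs": {"motion": [[0,0,5,0,0,0,75],[0,0,40,0,0,0,75],[0,0,80,0,0,0,75],[0,40,110,0,0,0,87],[0,80,120,0,0,0,87]]}}

```text
t: 11.57
ee_pos: [532.3, -261.2, 137.9]
orientation: [-2.359, 2.072, -0.011]
ft_force: [1.2, 0.4, -1.2]
width: 84.5
```

Run:
```python
from h import *
from scipy.optimize import minimize
o=get_obs();r=o['orientation'];print({k:np.round(o[k],3) for k in('t','width','ee_pos','ft_force')},np.degrees(2*np.arctan2(r[1],r[0])))
a=get_image('scene');b=get_image('side')
cv2.imwrite('pics/s1.png',a['color'][:,:,::-1]);cv2.imwrite('pics/s2.png',b['color'][:,:,::-1])
for im in(a,b):
    for l in('slat_under','slat_top','rack'):
        print(l,[(np.round(m['location']),round(m['p'],2),ray(im,m['location'][1],m['location'][0],{'slat_under':19,'slat_top':45,'rack':0}[l]).round()) for m in mark_of(im,l)[:4]])
```

```text
{'t': np.float64(11.567), 'width': np.float64(84.546), 'ee_pos': array([ 532.327, -261.17 ,  137.876]), 'ft_force': array([ 1.243,  0.371, -1.192])} 277.4108007208799
slat_under [(array([202., 316.]), 0.55, array([525.,   2.,  19.])), (array([270., 237.]), 0.27, array([786.,  11.,  19.])), (array([330., 318.]), 0.16, array([751., 238.,  19.]))]
slat_top [(array([376., 378.]), 0.86, array([738., 386.,  45.])), (array([111., 300.]), 0.84, array([ 339., -255.,   45.])), (array([130., 234.]), 0.72, array([ 525., -327.,   45.])), (array([201., 463.]), 0.66, array([277., 270.,  45.]))]
rack [(array([142., 236.]), 0.94, array([ 528., -326.,    0.]))]
slat_under [(array([212., 312.]), 0.61, array([529.,  -8.,  19.]))]
slat_top [(array([153., 319.]), 0.96, array([ 526., -313.,   45.])), (array([170., 386.]), 0.8, array([ 320., -204.,   45.])), (array([320., 202.]), 0.8, array([713., 418.,  45.])), (array([287., 436.]), 0.66, array([254., 307.,  45.]))]
rack [(array([160., 318.]), 0.62, array([ 531., -354.,   -0.]))]
```

>>> {"fn": "move_arm", "kwargs": {"motion": [[-32,140,120,0,0,-0.62,87],[-32,140,120,0,0,-0.62,87],[-32,140,120,0,0,-0.62,87],[-32,140,120,0,0,-0.62,87],[-32,140,120,0,0,-0.62,87]]}}

```text
t: 12.38
ee_pos: [498.2, -117.4, 255.9]
orientation: [-1.61, 2.696, -0.001]
ft_force: [1.0, -0.2, 0.5]
width: 86.6
```

>>> {"fn": "move_arm", "kwargs": {"motion": [[-32,140,30,0,0,0,87],[-32,140,30,0,0,0,87],[-32,140,30,0,0,0,87],[-32,140,30,0,0,0,87],[-32,140,30,0,0,0,87]]}}

```text
t: 12.8
ee_pos: [465.8, 23.6, 284.3]
orientation: [-1.623, 2.689, 0.001]
ft_force: [-0.3, -0.9, 0.4]
width: 87.0
```

Run:
```python
from h import *
o=get_obs();r=o['orientation'];print({k:np.round(o[k],3) for k in('t','width','ee_pos','ft_force','qpos')},np.degrees(2*np.arctan2(r[1],r[0])))
a=get_image('wrist');save(a,'k')
c=proj(a,[[520,-1.5,39]])[0];print(c)
lab=cv2.cvtColor(a['color'],cv2.COLOR_RGB2HSV)
m=cv2.inRange(lab,(8,50,120),(30,255,255))
n,L,S,C=cv2.connectedComponentsWithStats(m)
l=L[int(c[1]),int(c[0])];print(S[l],C[l])
ys,xs=np.where(L==l)
P=np.array([ray(a,u,v,39)[:2] for u,v in zip(xs,ys)],np.float32)
R=cv2.minAreaRect(P);print(R)
```

```text
{'t': np.float64(12.8), 'width': np.float64(86.997), 'ee_pos': array([465.766,  23.64 , 284.29 ]), 'ft_force': array([-0.253, -0.908,  0.424]), 'qpos': array([2.500e-02, 7.400e-02, 1.866e+00, 1.000e-03, 1.201e+00, 2.080e+00])} 242.2252614127715
[314.5056256  124.32113624]
[ 296   55   40  130 4935] [316.26990881 118.34184397]
((521.3761596679688, -4.2584075927734375), (45.31068801879883, 149.50970458984375), 62.918052673339844)
```

View pics/k.png

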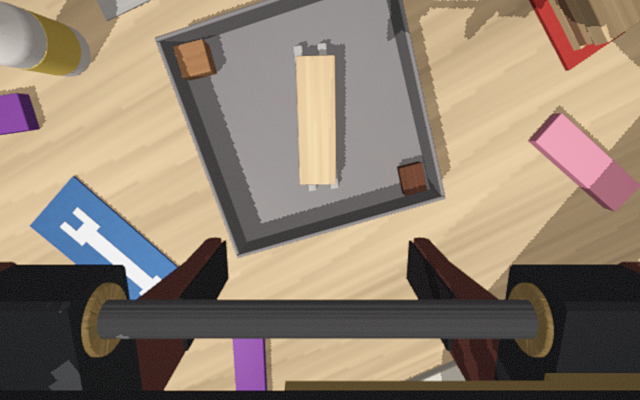

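>>> {"fn": "move_arm", "kwargs": {"motion": [[56,-28,-40,0,0,0.012,87],[56,-28,-80,0,0,0.012,87],[56,-28,-120,0,0,0.012,87],[56,-28,-160,0,0,0.012,87],[56,-28,-200,0,0,0.012,87]]}}

```text
t: 13.27
ee_pos: [522.5, -9.0, 96.7]
orientation: [1.633, -2.684, 0.001]
ft_force: [0.4, 0.3, 0.4]
width: 87.2
```

>>> {"fn": "move_arm", "kwargs": {"motion": [[0,0,-20,0,0,0,80],[0,0,-35,0,0,0,80],[0,0,-40,0,0,0,80],[0,0,-40,0,0,0,80]]}}

```text
t: 13.6
ee_pos: [520.8, -8.1, 57.3]
orientation: [1.632, -2.68, -0.003]
ft_force: [-0.2, -0.0, -0.2]
width: 79.9
```

>>> {"fn": "move_arm", "kwargs": {"motion": [[1,4,-20,0,0,0,80],[1,4,-40,0,0,0,80],[1,4,-55,0,0,0,80],[1,4,-62,0,0,0,80],[1,4,-62,0,0,0,80]]}}

```text
t: 14.02
ee_pos: [522.8, -3.3, -3.2]
orientation: [1.635, -2.682, -0.001]
ft_force: [-0.8, 0.1, 0.2]
width: 80.1
```

>>> {"fn": "move_arm", "kwargs": {"motion": [[0,0,0,0,0,0,80]]}}

```text
t: 14.1
ee_pos: [523.6, -3.1, -2.0]
orientation: [-1.635, 2.682, -0.001]
ft_force: [-0.5, -0.3, -0.0]
width: 79.8
```

>>> {"fn": "move_arm", "kwargs": {"motion": [[-2,-1,-4,0,0,0,80],[-2,-1,-7,0,0,0,80],[-2,-1,-7,0,0,0,35],[-2,-1,-7,0,0,0,35],[-2,-1,-7,0,0,0,35]]}}

```text
t: 14.52
ee_pos: [521.1, -3.8, -9.5]
orientation: [-1.636, 2.682, -0.0]
ft_force: [0.3, 0.4, -0.4]
width: 63.3
```

>>> {"fn": "move_arm", "kwargs": {"motion": [[0,0,0,0,0,0,35],[0,0,0,0,0,0,35],[0,0,0,0,0,0,35],[0,0,0,0,0,0,35],[0,0,0,0,0,0,35]]}}

```text
t: 14.93
ee_pos: [521.0, -3.7, -9.7]
orientation: [-1.636, 2.682, -0.0]
ft_force: [-0.8, 0.2, 1.5]
width: 44.8
```

>>> {"fn": "move_arm", "kwargs": {"motion": [[0,0,0,0,0,0,35],[0,0,10,0,0,0,35],[0,0,50,0,0,0,35],[0,0,90,0,0,0,35],[0,0,130,0,0,0,35]]}}

```text
t: 15.35
ee_pos: [519.9, -3.7, 121.7]
orientation: [1.635, -2.68, -0.002]
ft_force: [0.9, -0.3, -1.2]
width: 44.8
```

>>> {"fn": "move_arm", "kwargs": {"motion": [[3,-40,0,0,0,0.3,35],[5,-80,0,0,0,0.608,35],[5,-120,0,0,0,0.608,35],[5,-150,0,0,0,0.608,35],[5,-164,0,0,0,0.608,35]]}}

```text
t: 15.77
ee_pos: [525.9, -171.4, 121.2]
orientation: [2.344, -2.091, 0.003]
ft_force: [-0.4, -0.4, 0.4]
width: 45.0
```

>>> {"fn": "move_arm", "kwargs": {"motion": [[5,-40,0,0,0,0,35],[5,-80,0,0,0,0,35],[5,-120,0,0,0,0,35],[5,-150,0,0,0,0,35],[5,-164,0,0,0,0,35]]}}

```text
t: 16.18
ee_pos: [530.6, -335.6, 120.9]
orientation: [2.337, -2.099, 0.003]
ft_force: [0.1, 0.1, 0.6]
width: 44.5
```

>>> {"fn": "move_arm", "kwargs": {"motion": [[0,0,0,0,0,0,35],[0,0,-20,0,0,0,35],[0,0,-50,0,0,0,35],[0,0,-65,0,0,0,35],[0,0,-70,0,0,0,35]]}}

```text
t: 16.6
ee_pos: [528.9, -328.9, 47.7]
orientation: [2.341, -2.095, -0.009]
ft_force: [-0.4, -0.2, -0.6]
width: 45.1
```

>>> {"fn": "move_arm", "kwargs": {"motion": [[0,0,0,0,0,0,35],[0,0,0,0,0,0,35]]}}

```text
t: 16.77
ee_pos: [531.3, -331.0, 50.9]
orientation: [-2.341, 2.095, -0.0]
ft_force: [-1.3, 0.3, 0.0]
width: 44.8
```

>>> {"fn": "move_arm", "kwargs": {"motion": [[-1,-1,-4,0,0,0.02,35],[-1,-1,-8,0,0,0.02,35],[-1,-1,-10,0,0,0.02,35],[-1,-1,-10,0,0,0.02,35]]}}

```text
t: 17.1
ee_pos: [529.8, -332.7, 40.2]
orientation: [2.361, -2.073, -0.0]
ft_force: [-0.7, -0.1, -0.6]
width: 45.0
```

>>> {"fn": "move_arm", "kwargs": {"motion": [[0,0,-1,0,0,0,35],[0,0,-2,0,0,0,35],[0,0,-2,0,0,0,35]]}}

```text
t: 17.35
ee_pos: [529.8, -332.8, 38.2]
orientation: [-2.361, 2.073, -0.0]
ft_force: [0.3, 0.2, -0.5]
width: 45.0
```

>>> {"fn": "move_arm", "kwargs": {"motion": [[0,0,-1,0,0,0,35],[0,0,-1,0,0,0,35]]}}

```text
t: 17.52
ee_pos: [529.8, -332.8, 37.1]
orientation: [2.361, -2.073, -0.0]
ft_force: [0.9, 0.2, -0.7]
width: 44.8
```

>>> {"fn": "move_arm", "kwargs": {"motion": [[0,1,-0.5,0,0,0,35],[0,1,-0.5,0,0,0,35]]}}

```text
t: 17.68
ee_pos: [529.8, -331.6, 36.7]
orientation: [-2.361, 2.073, 0.0]
ft_force: [-0.5, 1.2, -0.7]
width: 44.9
```

>>> {"fn": "move_arm", "kwargs": {"motion": [[0,0,-0.7,0,0,0,35],[0,0,-0.7,0,0,0,35]]}}

```text
t: 17.85
ee_pos: [529.9, -331.7, 36.3]
orientation: [-2.361, 2.072, 0.0]
ft_force: [-1.3, 1.0, 1.6]
width: 44.6
```

>>> {"fn": "move_arm", "kwargs": {"motion": [[0,0,-0.7,0,0,0,35],[0,0,-0.7,0,0,0,35]]}}

```text
t: 18.02
ee_pos: [529.9, -331.7, 36.3]
orientation: [-2.361, 2.072, -0.0]
ft_force: [-2.3, 1.8, 9.4]
width: 44.7
```

>>> {"fn": "move_arm", "kwargs": {"motion": [[0,0,0,0,0,0,75],[0,0,0,0,0,0,75],[0,0,0,0,0,0,75],[0,0,0,0,0,0,75],[0,0,0,0,0,0,75]]}}

```text
t: 18.43
ee_pos: [529.8, -331.7, 35.1]
orientation: [2.361, -2.073, -0.0]
ft_force: [-0.6, 0.2, -0.3]
width: 73.8
```

>>> {"fn": "move_arm", "kwargs": {"motion": [[0,0,5,0,0,0,75],[0,0,30,0,0,0,75],[0,0,70,0,0,0,75],[0,40,100,0,0,0,87],[0,80,120,0,0,0,87]]}}

```text
t: 18.85
ee_pos: [531.1, -263.2, 152.9]
orientation: [-2.357, 2.076, -0.006]
ft_force: [1.2, 0.2, -0.0]
width: 84.7
```

>>> {"fn": "move_arm", "kwargs": {"motion": [[-32,140,100,0,0,-0.55,87],[-32,140,100,0,0,-0.55,87],[-32,140,100,0,0,-0.55,87],[-32,140,100,0,0,-0.55,87],[-32,140,100,0,0,-0.55,87]]}}

```text
t: 19.27
ee_pos: [498.3, -118.4, 254.2]
orientation: [-1.702, 2.636, -0.005]
ft_force: [-0.1, -0.7, 0.4]
width: 87.0
```

>>> {"fn": "move_arm", "kwargs": {"motion": [[-32,140,30,0,0,0,87],[-32,140,30,0,0,0,87],[-32,140,30,0,0,0,87],[-32,140,30,0,0,0,87],[-32,140,30,0,0,0,87]]}}

```text
t: 19.68
ee_pos: [465.3, 21.5, 281.5]
orientation: [-1.713, 2.631, -0.0]
ft_force: [0.4, -0.1, -0.5]
width: 86.7
```

Run:
```python
from h import *
o=get_obs();r=o['orientation'];print({k:np.round(o[k],3) for k in('t','width','ee_pos','ft_force','qpos')},np.degrees(2*np.arctan2(r[1],r[0])))
a=get_image('wrist');save(a,'l');hsv=cv2.cvtColor(a['color'],cv2.COLOR_RGB2HSV);g=cv2.cvtColor(a['color'],cv2.COLOR_RGB2GRAY)
c=proj(a,[[522,-4,15]])[0].astype(int);print(c,hsv[c[1],c[0]],hsv[c[1],c[0]+40], g[c[1],c[0]],g[c[1],c[0]-30:c[0]+31:3])
print([(m['p'],m['location']) for m in mark_of(a,'spanner')],[(m['p'],m['bbox']) for m in recognise(a,'spanner')])
for n in('scene','side'):
    b=get_image(n);save(b,'n_'+n);h=cv2.cvtColor(b['color'],cv2.COLOR_RGB2HSV)
    m=cv2.inRange(h,(95,120,40),(118,255,255));m=cv2.morphologyEx(m,cv2.MORPH_CLOSE,np.ones((15,15)))
    k,L,S,C=cv2.connectedComponentsWithStats(m);i=1+np.argmax(S[1:,4]);ys,xs=np.where(L==i)
    P=np.array([ray(b,u,v,4)[:2] for u,v in zip(xs,ys)],np.float32);print(n,'mat',cv2.minAreaRect(P))
    w=(h[...,1]<40)&(h[...,2]>170)&(cv2.erode(cv2.morphologyEx((L==i).astype(np.uint8),cv2.MORPH_CLOSE,np.ones((25,25))),np.ones((3,3)))>0)
    ys,xs=np.where(w);P=np.array([ray(b,u,v,4)[:2] for u,v in zip(xs,ys)],np.float32);print('outline',cv2.minAreaRect(P))
    print('slat_top',[(np.round(x['location']),round(x['p'],2),ray(b,x['location'][1],x['location'][0],65).round()) for x in mark_of(b,'slat_top')])
```

```text
{'t': np.float64(19.683), 'width': np.float64(86.732), 'ee_pos': array([465.324,  21.509, 281.548]), 'ft_force': array([ 0.444, -0.056, -0.482]), 'qpos': array([2.000e-02, 7.500e-02, 1.871e+00, 1.000e-03, 1.193e+00, 2.007e+00])} 246.13843717750743
[317 122] [ 13  11 202] [  5  10 157] 198 [155 154 153 151 151 154 153 151 199 199 198 200 196 189  98 155 153 149
 152 153 152]
[(0.59, [122.6, 316.3])] [(0.74, [320.4, 117.8, 36.9, 156.0])]
scene mat ((483.3141784667969, 331.4866943359375), (236.13186645507812, 96.51155853271484), 16.500532150268555)
outline ((482.4892578125, 331.73553466796875), (173.80557250976562, 36.8433837890625), 16.480140686035156)
slat_top [(array([112., 299.]), 0.95, array([ 361., -235.,   65.])), (array([201., 462.]), 0.69, array([295., 273.,  65.])), (array([376., 378.]), 0.58, array([743., 386.,  65.])), (array([131., 234.]), 0.56, array([ 539., -303.,   65.]))]
side mat ((483.9968566894531, 332.39923095703125), (238.6356201171875, 100.20758056640625), 16.352359771728516)
outline ((484.04522705078125, 330.2424621582031), (178.2713165283203, 41.25788116455078), 16.232030868530273)
slat_top [(array([289., 438.]), 0.78, array([256., 335.,  65.])), (array([318., 200.]), 0.77, array([709., 433.,  65.])), (array([153., 317.]), 0.64, array([ 530., -271.,   65.])), (array([171., 383.]), 0.59, array([ 332., -160.,   65.]))]
```

Run:
```python
from h import *
a=get_image('wrist');g=cv2.cvtColor(a['color'],cv2.COLOR_RGB2GRAY)
m=np.uint8(g>175);n,L,S,C=cv2.connectedComponentsWithStats(m);l=L[122,317];print(S[l])
ys,xs=np.where(L==l)
P=np.array([ray(a,u,v,18)[:2] for u,v in zip(xs,ys)],np.float32);print(cv2.minAreaRect(P))
k=cv2.resize(a['color'][20:220,220:420,::-1],None,fx=2,fy=2)
b=[cv2.resize(cv2.imread(f'pics/n_{n}.png')[y:y+100,x:x+100],None,fx=4,fy=4,interpolation=2) for n,x,y in(('scene',185,85),('side',268,100))]
cv2.imwrite('pics/m.png',cv2.resize(np.hstack([k]+b),(798,266)))
```

```text
[ 296   46   33  117 2079]
((541.7684326171875, -11.112777709960938), (37.761173248291016, 136.45285034179688), 66.2610855102539)
```

View pics/m.png

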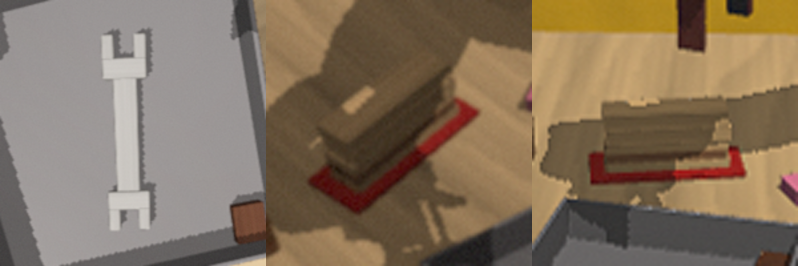

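Run:
```python
from h import *
a=get_image('wrist');g=cv2.cvtColor(a['color'],cv2.COLOR_RGB2GRAY)
for t in(160,163,167,171):
    m=np.uint8(g>t);m[:40]=0;m[198:]=0;m[:,:290]=0;m[:,:][:,342:]=0;m=cv2.morphologyEx(m,cv2.MORPH_OPEN,np.ones((2,2)));n,L,S,C=cv2.connectedComponentsWithStats(m);l=L[122,317]
    ys,xs=np.where(L==l);P=np.array([ray(a,u,v,18)[:2] for u,v in zip(xs,ys)],np.float32);print(t,S[l],cv2.minAreaRect(P))
p,q=ray(a,312.7,45,18),ray(a,317.7,192.5,18);print(p,q,(p+q)/2,np.linalg.norm(p-q),np.degrees(np.arctan2(*(p-q)[1::-1])))
```

```text
160 [ 297   46   37  149 2903] ((521.4714965820312, -5.819744110107422), (39.27058410644531, 177.31692504882812), 67.86402893066406)
163 [ 297   46   34  119 2213] ((539.0663452148438, -13.763351440429688), (38.90399169921875, 138.67315673828125), 68.77286529541016)
167 [ 297   47   34  118 2170] ((538.7078857421875, -13.555801391601562), (38.80577087402344, 137.73397827148438), 68.67789459228516)
171 [ 297   47   33  117 2104] ((540.1712036132812, -11.653556823730469), (37.784820556640625, 136.64352416992188), 66.30086517333984)
[604.9340687 -39.7475638  18.       ] [440.97869051  27.26628709  18.        ] [522.9563796   -6.24063836  18.        ] 177.12205466125724 -22.231417926041313
```

>>> {"fn": "move_arm", "kwargs": {"motion": [[57,-27,-40,0,0,0.03,87],[57,-27,-80,0,0,0.03,87],[57,-27,-120,0,0,0.03,87],[57,-27,-160,0,0,0.03,87],[57,-27,-200,0,0,0.03,87]]}}

```text
t: 20.55
ee_pos: [523.4, -9.5, 94.0]
orientation: [-1.746, 2.61, -0.001]
ft_force: [-0.1, -0.1, -0.4]
width: 87.1
```

>>> {"fn": "move_arm", "kwargs": {"motion": [[0,0,-20,0,0,0,60],[0,0,-40,0,0,0,60],[0,0,-55,0,0,0,60],[0,0,-62,0,0,0,60],[0,0,-62,0,0,0,60]]}}

```text
t: 20.97
ee_pos: [521.5, -9.0, 32.1]
orientation: [1.746, -2.608, -0.003]
ft_force: [0.1, 0.0, -0.8]
width: 60.6
```

>>> {"fn": "move_arm", "kwargs": {"motion": [[0,0,0,0,0,0,60],[0,0,0,0,0,0,60]]}}

```text
t: 21.13
ee_pos: [523.5, -8.8, 34.7]
orientation: [-1.748, 2.609, -0.002]
ft_force: [0.5, -0.4, -0.9]
width: 59.9
```

>>> {"fn": "move_arm", "kwargs": {"motion": [[-1,3,-20,0,0,0,60],[-1,3,-35,0,0,0,60],[-1,3,-45,0,0,0,60],[-1,3,-50,0,0,0,60],[-1,3,-50,0,0,0,60]]}}

```text
t: 21.55
ee_pos: [521.5, -5.6, -16.5]
orientation: [1.748, -2.61, -0.001]
ft_force: [-1.2, 0.2, 0.1]
width: 59.7
```

>>> {"fn": "move_arm", "kwargs": {"motion": [[0,0,-2,0,0,0,60],[0,0,-4,0,0,0,60],[0,0,-6,0,0,0,60]]}}

```text
t: 21.8
ee_pos: [522.3, -5.6, -21.7]
orientation: [-1.748, 2.609, -0.001]
ft_force: [-0.0, 0.4, 0.2]
width: 59.9
```

>>> {"fn": "move_arm", "kwargs": {"motion": [[0,0,-2,0,0,0,60],[0,0,-2,0,0,0,15],[0,0,-2,0,0,0,15],[0,0,-2,0,0,0,15],[0,0,-2,0,0,0,15]]}}

```text
t: 22.22
ee_pos: [521.7, -5.6, -24.1]
orientation: [-1.749, 2.61, -0.0]
ft_force: [-0.0, -0.1, -0.1]
width: 37.1
```

>>> {"fn": "move_arm", "kwargs": {"motion": [[0,0,0,0,0,0,15],[0,0,0,0,0,0,15],[0,0,0,0,0,0,15],[0,0,0,0,0,0,15]]}}

```text
t: 22.55
ee_pos: [521.7, -5.6, -24.2]
orientation: [-1.749, 2.61, -0.0]
ft_force: [0.0, -0.2, -0.3]
width: 21.5
```

>>> {"fn": "move_arm", "kwargs": {"motion": [[0,0,0,0,0,0,15],[0,0,5,0,0,0,15],[0,0,25,0,0,0,15],[0,0,55,0,0,0,15],[0,0,85,0,0,0,15]]}}

```text
t: 22.97
ee_pos: [520.0, -5.6, 60.8]
orientation: [1.747, -2.607, -0.003]
ft_force: [0.5, -0.4, -4.2]
width: 21.5
```

>>> {"fn": "move_arm", "kwargs": {"motion": [[0,0,25,0,0,0,15],[0,0,45,0,0,0,15],[0,0,55,0,0,0,15],[0,0,60,0,0,0,15],[0,0,60,0,0,0,15]]}}

```text
t: 23.38
ee_pos: [521.7, -5.6, 121.2]
orientation: [-1.748, 2.609, -0.001]
ft_force: [-0.8, -0.4, -4.4]
width: 21.5
```

Run:
```python
from h import *
o=get_obs();r=np.array(o['orientation']);print({k:np.round(o[k],3) for k in('t','width','ee_pos','ft_force','moment')})
a=get_image('wrist');g=cv2.cvtColor(a['color'],cv2.COLOR_RGB2GRAY);save(a,'p')
p=np.array(o['ee_pos']);yaw=2*np.arctan2(r[1],r[0]);ax=np.array([np.sin(yaw),-np.cos(yaw),0])
print(yaw,[(s,proj(a,[p*[1,1,0]+[0,0,p[2]+42.5]+s*ax]).round(1).tolist()) for s in(-89,-51,0,51,89)])
h=cv2.cvtColor(a['color'],cv2.COLOR_RGB2HSV)
for r_ in range(100,300,12): 
    x=np.where(((h[r_,:,1]<25)&(g[r_]>165))[250:390])[0]+250
    print(r_,(x.min(),x.max(),len(x)) if len(x) else None)
```

```text
{'t': np.float64(23.383), 'width': np.float64(21.499), 'ee_pos': array([521.718,  -5.625, 121.229]), 'ft_force': array([-0.816, -0.435, -4.417]), 'moment': array([ 0.003,  0.148, -0.003])}
4.322263293471956 [(-89, [[315.8, 55.7]]), (-51, [[315.9, 153.2]]), (0, [[316.0, 266.7]]), (51, [[316.1, 364.2]]), (89, [[316.1, 428.4]])]
100 None
112 None
124 None
136 (np.int64(308), np.int64(314), 7)
148 (np.int64(310), np.int64(313), 4)
160 None
172 (np.int64(252), np.int64(258), 3)
184 (np.int64(250), np.int64(260), 9)
196 (np.int64(250), np.int64(291), 23)
208 (np.int64(250), np.int64(286), 30)
220 (np.int64(250), np.int64(291), 31)
232 (np.int64(250), np.int64(291), 30)
244 (np.int64(250), np.int64(272), 22)
256 (np.int64(250), np.int64(338), 35)
268 (np.int64(311), np.int64(339), 29)
280 (np.int64(300), np.int64(338), 39)
292 (np.int64(294), np.int64(338), 45)
```

Run:
```python
from h import *
o=get_obs();p=np.array(o['ee_pos'])
a=get_image('wrist');g=cv2.cvtColor(a['color'],cv2.COLOR_RGB2GRAY)
for r in range(36,180,6): print(r,g[r,280:352:3].tolist())
yaw=4.322;ax=np.array([np.sin(yaw),-np.cos(yaw),0]);tx=np.array([np.cos(yaw),np.sin(yaw),0])
for n in('side','scene','wrist'):
    b=a if n=='wrist' else get_image(n)
    print(n,[(round(m['p'],2),np.round(m['bbox'])) for m in recognise(b,'spanner')])
    for pitch in(-.1,0,.1):
        q=np.array([p*[1,1,0]+[0,0,p[2]+29.2+h]+s*(ax*np.cos(pitch)+np.array([0,0,np.sin(pitch)]))+t*tx for s in(-89,89) for t in(-20,20) for h in(0,14)])
        u=proj(b,q);print(pitch,((u.min(0)+u.max(0))/2).round(1),np.ptp(u,axis=0).round(1))
```

```text
36 [160, 160, 162, 159, 158, 159, 157, 158, 156, 159, 157, 158, 160, 160, 159, 159, 158, 157, 158, 158, 157, 157, 158, 159]
42 [158, 157, 159, 158, 158, 158, 160, 159, 157, 158, 159, 159, 157, 159, 159, 160, 157, 161, 159, 159, 160, 159, 161, 159]
48 [158, 159, 157, 158, 157, 157, 158, 158, 158, 158, 157, 160, 158, 158, 160, 159, 156, 158, 159, 159, 158, 159, 156, 159]
54 [151, 151, 151, 148, 134, 158, 158, 159, 158, 159, 159, 159, 159, 156, 159, 158, 159, 159, 158, 159, 154, 153, 155, 154]
60 [140, 143, 190, 144, 146, 135, 160, 159, 159, 159, 159, 159, 160, 158, 157, 158, 160, 158, 159, 160, 166, 200, 207, 204]
66 [142, 145, 146, 145, 134, 105, 160, 161, 160, 159, 157, 159, 158, 159, 160, 159, 161, 160, 157, 155, 168, 201, 207, 204]
72 [145, 147, 146, 147, 132, 103, 164, 160, 159, 161, 160, 158, 159, 160, 159, 159, 160, 160, 158, 147, 171, 201, 208, 203]
78 [144, 147, 146, 144, 135, 97, 161, 161, 159, 161, 163, 160, 161, 162, 160, 159, 158, 161, 161, 144, 173, 200, 206, 204]
84 [143, 145, 143, 147, 132, 94, 161, 161, 159, 160, 159, 160, 161, 160, 162, 158, 159, 157, 158, 147, 105, 1
[... 1641 characters left out ...]
[160, 161, 161, 163, 120, 141, 148, 145, 143, 145, 142, 146, 148, 148, 144, 145, 143, 143, 146, 147, 137, 162, 162, 158]
174 [161, 163, 162, 164, 132, 139, 151, 146, 144, 144, 144, 146, 147, 147, 142, 147, 144, 145, 145, 145, 137, 163, 160, 161]
side [(0.78, array([314., 167.,  72.,  23.])), (0.19, array([321., 154.,  48.,   7.]))]
-0.1 [314.7 167.2] [70.3 31.2]
0 [314.9 167.1] [70.5 25. ]
0.1 [315. 167.] [70.1 18.7]
scene [(0.68, array([315., 170.,  77.,  28.]))]
-0.1 [313.8 164.5] [78.8 33.4]
0 [314.  164.4] [79.1 38.6]
0.1 [314.3 164.3] [78.6 43.6]
wrist [(0.88, array([317., 217., 102., 327.]))]
-0.1 [315.8 233.7] [109.  362.2]
0 [315.9 242.5] [102.3 373.9]
0.1 [315.9 252.3] [ 96.3 383.6]
```

>>> {"fn": "move_arm", "kwargs": {"motion": [[-4,30,0,0,0,0.1,15],[-8,65,0,0,0,0.2,15],[-12,100,0,0,0,0.3,15],[-16,135,0,0,0,0.34,15],[-19,168,0,0,0,0.34,15]]}}

```text
t: 24.15
ee_pos: [501.9, 163.9, 120.3]
orientation: [2.167, -2.273, -0.001]
ft_force: [0.6, -0.6, -4.5]
width: 21.6
```

>>> {"fn": "move_arm", "kwargs": {"motion": [[-4,35,0,0,0,0.1,15],[-8,70,0,0,0,0.2,15],[-12,105,0,0,0,0.3,15],[-16,140,0,0,0,0.336,15],[-19,168,0,0,0,0.336,15]]}}

```text
t: 24.57
ee_pos: [482.9, 332.8, 120.2]
orientation: [2.518, -1.878, -0.001]
ft_force: [0.7, -1.9, -3.4]
width: 21.6
```

>>> {"fn": "move_arm", "kwargs": {"motion": [[0,0,0,0,0,0,15],[0,0,-25,0,0,0,15],[0,0,-50,0,0,0,15],[0,0,-70,0,0,0,15],[0,0,-80,0,0,0,15]]}}

```text
t: 24.98
ee_pos: [481.9, 328.9, 37.8]
orientation: [2.512, -1.88, -0.002]
ft_force: [-0.6, -0.2, -3.7]
width: 22.0
```

>>> {"fn": "move_arm", "kwargs": {"motion": [[0,0,-15,0,0,0,15],[0,0,-25,0,0,0,15],[0,0,-30,0,0,0,15],[0,0,-30,0,0,0,15],[0,0,-30,0,0,0,15]]}}

```text
t: 25.4
ee_pos: [484.0, 330.4, 11.1]
orientation: [-2.515, 1.882, -0.0]
ft_force: [1.0, 1.0, -3.7]
width: 21.6
```

>>> {"fn": "move_arm", "kwargs": {"motion": [[-0.5,1,-10,0,0,0,15],[-0.5,1,-20,0,0,0,15],[-0.5,1,-28,0,0,0,15],[-0.5,1,-32,0,0,0,15],[-0.5,1,-32,0,0,0,15]]}}

```text
t: 25.82
ee_pos: [482.3, 330.8, -22.6]
orientation: [2.514, -1.881, -0.001]
ft_force: [-1.4, -0.1, -3.8]
width: 21.5
```

>>> {"fn": "move_arm", "kwargs": {"motion": [[0,0,-1,0,0,0,15],[0,0,-1,0,0,0,15]]}}

```text
t: 25.98
ee_pos: [483.2, 331.4, -22.3]
orientation: [-2.515, 1.882, -0.0]
ft_force: [0.6, 0.4, -3.9]
width: 21.9
```

>>> {"fn": "move_arm", "kwargs": {"motion": [[0,0,-1,0,0,0,15],[0,0,-1,0,0,0,15]]}}

```text
t: 26.15
ee_pos: [483.3, 331.5, -23.0]
orientation: [-2.515, 1.882, -0.0]
ft_force: [-0.0, -0.6, -3.4]
width: 21.4
```

>>> {"fn": "move_arm", "kwargs": {"motion": [[0,0,-1,0,0,0,15],[0,0,-1,0,0,0,15]]}}

```text
t: 26.32
ee_pos: [483.2, 331.5, -24.1]
orientation: [-2.515, 1.882, -0.0]
ft_force: [0.9, 0.4, -3.5]
width: 21.8
```

>>> {"fn": "move_arm", "kwargs": {"motion": [[0,0,-0.7,0,0,0,15],[0,0,-0.7,0,0,0,15]]}}

```text
t: 26.48
ee_pos: [483.1, 331.4, -24.9]
orientation: [-2.515, 1.882, -0.0]
ft_force: [0.2, 0.1, -4.6]
width: 21.5
```

>>> {"fn": "move_arm", "kwargs": {"motion": [[0,0,-0.7,0,0,0,15],[0,0,-0.7,0,0,0,15]]}}

```text
t: 26.65
ee_pos: [483.2, 331.5, -25.1]
orientation: [-2.515, 1.882, -0.0]
ft_force: [-1.9, -1.4, 2.7]
width: 21.7
```

Contact at the expected height, so I release and retreat.

>>> {"fn": "move_arm", "kwargs": {"motion": [[0,0,0,0,0,0,60],[0,0,0,0,0,0,60],[0,0,0,0,0,0,60],[0,0,0,0,0,0,60],[0,0,0,0,0,0,60]]}}

```text
t: 27.07
ee_pos: [483.3, 331.5, -25.6]
orientation: [-2.515, 1.882, -0.0]
ft_force: [-0.3, -0.1, 0.0]
width: 51.7
```

>>> {"fn": "move_arm", "kwargs": {"motion": [[0,0,5,0,0,0,60],[0,0,30,0,0,0,60],[0,0,70,0,0,0,60],[0,0,110,0,0,0,60],[0,0,150,0,0,0,60]]}}

```text
t: 27.48
ee_pos: [482.7, 331.1, 126.0]
orientation: [2.514, -1.882, -0.0]
ft_force: [0.7, 0.1, 0.0]
width: 60.2
```

>>> {"fn": "move_arm", "kwargs": {"motion": [[-30,-40,40,0,0,0,60],[-50,-80,80,0,0,0,60],[-70,-110,100,0,0,0,60],[-80,-130,110,0,0,0,60],[-80,-130,110,0,0,0,60]]}}

```text
t: 27.9
ee_pos: [401.6, 199.4, 236.8]
orientation: [-2.514, 1.882, -0.002]
ft_force: [1.0, 0.1, -0.6]
width: 60.0
```

Run:
```python
from h import *
o=get_obs();print({k:np.round(o[k],3) for k in('t','width','ee_pos','ft_force')})
old={'scene':'a','side':'b'}
for n in('scene','side','wrist'):
    b=get_image(n)
    print(n,[(round(m['p'],2),np.round(m['bbox'])) for m in recognise(b,'spanner')],[(round(m['p'],2),np.round(m['location']),ray(b,m['location'][1],m['location'][0],4).round(1)) for m in mark_of(b,'spanner')])
    w=np.radians(16.4);R=np.array([[np.cos(w),-np.sin(w)],[np.sin(w),np.cos(w)]])
    q=np.array([[s,t] for s in(-89,89) for t in(-20,20)])@R.T+[483.5,331.5]
    u=proj(b,np.r_[np.c_[q,np.full(4,4)],np.c_[q,np.full(4,18)]]);print('exp',((u.min(0)+u.max(0))/2).round(),np.ptp(u,axis=0).round())
    if n!='wrist':
        for l,z in(('slat_top',65),('slat_under',65)):
            print(l,[(round(m['p'],2),np.round(m['location']),np.round(ray(b,m['location'][1],m['location'][0],z))) for m in mark_of(b,l)][:4],[(round(m['p'],2),np.round(m['bbox'])) for m in recognise(b,l)][:4])
        print('expected stack top-slat origin px',proj(b,[[529.9,-331.7,65]]).round())
        d=cv2.cvtColor(b['color'],cv2.COLOR_RGB2HSV);h0=cv2.cvtColor(cv2.imread(f'pics/{old[n]}.png'),cv2.COLOR_BGR2HSV)
        # uncovered white outline left?
        m=lambda h:(h[...,1]<40)&(h[...,2]>225)
        for l in('glue','mallet','try_square'):print(l,[np.round(x['location']) for x in mark_of(b,l)][:1])
```

```text
{'t': np.float64(27.9), 'width': np.float64(60.036), 'ee_pos': array([401.618, 199.366, 236.754]), 'ft_force': array([ 0.963,  0.088, -0.621])}
scene [(0.75, array([432., 279.,  41.,  69.]))] [(0.79, array([280., 433.]), array([482.4, 338.2,   4. ]))]
exp [430. 279.] [45. 74.]
slat_top [(0.86, array([201., 459.]), array([300., 267.,  65.])), (0.69, array([110., 298.]), array([ 353., -244.,   65.])), (0.67, array([375., 379.]), array([741., 386.,  65.])), (0.66, array([130., 234.]), array([ 535., -308.,   65.]))] [(0.96, array([380., 368.,  52.,  62.])), (0.76, array([298., 111.,  32.,  38.])), (0.7, array([431., 280.,  42.,  72.])), (0.57, array([466., 198.,  62.,  28.]))]
slat_under [(0.67, array([124., 229.]), array([ 531., -336.,   65.]))] [(0.84, array([230., 121.,  47.,  40.]))]
expected stack top-slat origin px [[231. 125.]]
glue [array([329., 314.])]
mallet [array([209., 184.])]
try_square [array([272., 234.])]
side [(0.81, array([324., 304.,  90.,  29.])), (0.32, array([326., 313., 124.,  55.]))] [(0.6, array([306., 322.]), array([487. , 330.6,   4. ]))]
exp [324. 305.] [88. 33.]
slat_top [(0.91, array([321., 201.]), array([707., 438.,  65.])), (0.85, array([153., 320.]), array([ 519., -275.,   65.])), (0.85, array([286., 435.]), array([261., 326.,  65.])), (0.82, array([173., 385.]), array([ 327., -146.,   65.]))] [(0.79, array([438., 285.,  72.,  41.])), (0.77, array([199., 320.,  62.,  63.])), (0.69, array([320., 151.,  48.,   3.])), (0.57, array([386., 169.,  45.,  16.]))]
slat_under [(0.64, array([144., 313.]), array([ 547., -342.,   65.]))] [(0.86, array([316., 143.,  51.,  14.]))]
expected stack top-slat origin px [[318. 145.]]
glue [array([275., 216.])]
mallet [array([176., 239.])]
try_square [array([216., 219.])]
wrist [(0.95, array([224.,  79.,  52., 156.]))] [(0.62, array([ 75., 225.]), array([482.9, 332.2,   4. ]))]
exp [223.  68.] [ 50. 176.]
```

```bash
python3 -c "
from workcell import *
print(close_job())"
```

```text
the job is handed in; nothing more can be done
None
```

I finished the job and handed it in at about 28 s of robot time. Both slats are stacked on the pile on the red base, and the spanner lies on its outline on the blue board.

**Slats:** I set each one down in steps of about 1 mm and let go once I felt contact. The force then was 8–9 N. The pile felt about 45 mm high, against 44 mm from the images. A picture after the second slat showed the stack looking square.

**Spanner:** It went down at the expected height, with a light contact of about 3 N. The side view's detection box matches a spanner on the outline. The wrist view puts its middle at (483, 332) mm, and the board's centre is at (483.5, 331.6) mm. The scene-camera boxes were a few pixels smaller than predicted. The scene and side origin marks were up to about 7 mm from the board's centre.

**What did not go as expected:**
- **Height reading:** The reported TCP height was about 32 mm below the real fingertips. My first attempt to grip closed on air above the top slat. I then lowered until I touched the slat (23 N), corrected for the offset, and every later contact height agreed with it.
- **Final check:** My 12 pictures were used up before the spanner was laid down, so I checked the final state only with the detection networks and predicted positions. They could have missed an error of a few millimetres.
- **Other objects:** I did not touch the glue bottle, mallet or try square as far as I know. Their detected positions look unchanged against the first pictures, but I did not measure them.

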